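# Gauge two faces of a connector housing

### The job

Check the two plain faces of the metal connector housing on the gauging station: standing on the station's steel plate and centred on the fence, press its back (the face opposite the round spigot) gently but fully flush against the fence so the gauge pointer swings over, and keep it there for about a second. Then turn the housing and gauge its plain end (the end without the foot) in the same way. Finally set the housing down gently, upright and let go, in the shallow white tray, and leave all the other things on the bench where they are.

Things in the scene. Friction and masses are not known exactly. Their poses are not given: they have to be found in the camera images.
- housing: The workpiece: aluminium block, about 0.3 kg, 40 (x) x 56 (y) x 40 high (z) mm; origin at the centre of its underside, z up. A round steel spigot stands out of its front (-x) side. At the +y end a low foot, 28 mm wide and 8 mm high, sticks out 12 mm. The back (+x) and the -y end are the plain faces.
- spigot_tip (a point): Centre of the flat tip of the housing's spigot: 22 mm diameter, sticking 14 mm out of the front, axis 22 mm above the underside, 54 mm from tip to back face (flange at its root 30 mm across, 3 mm thick).
- back_face (a point): Centre of the housing's plain back face (+x side), 20 mm above the underside.
- end_face (a point): Centre of the housing's plain end face (-y end), 20 mm above the underside.
- station: Fixed gauging station. On its steel plate stands an upright aluminium fence, 110 mm wide, 40 mm high above the plate, its flat front looking to the station's -x, square to its x axis. The fence is adjustable: its front is clamped somewhere from 30 to 50 mm in +x from this origin (on the bench, on the centre line), differently each time: find it by touch or sight.
- plate_top (a point): Point on top of the station's steel plate, 12 mm above the station's origin, same axes. The plate is 130 mm wide (y) and reaches from x = -90 to +130 mm. At y = 0, 26 mm above the plate, a sprung round feeler tip sticks 5 mm out of the fence. Behind the fence a pointer lies over a small white scale, up to 63 mm above the bench and 105 mm behind the fence's front.
- gauge (a joint): Lever gauge on the fence: 0 rad with the feeler free, growing as the feeler is pressed in; about 0.20 to 0.23 when a face is flush against the fence. It springs back; the spring gives about 5 N at the tip.
- tray: Shallow white open tray, fixed, 180 (x) x 140 (y) mm outside, 18 mm high, walls and floor 4 mm thick; origin at the centre of its underside. A small steel sleeve stands in its +x +y corner.
- sleeve: Bystander: steel sleeve, 24 mm diameter, 16 mm high, standing in the tray's +x +y corner; origin under its centre.
- screwdriver: Bystander: screwdriver with blue handle, 150 mm long, lying along its x.
- caliper: Bystander: steel caliper, 160 mm long, lying flat, up to 10 mm high, origin under the middle of its beam.
- cap: Bystander: stepped round brass cap, 44 mm diameter, 42 mm high.
- case: Bystander: closed blue plastic case, 60 x 120 x 30 mm.
- muffs: Bystander: black ear defenders standing on their cups, about 80 x 110 mm, 125 mm high.
Things that resemble listed ones, but are neither listed nor needed, are in the scene too. Several things have the shape of the housing; the one meant has the colours described above.

How it is judged (in metres and radians):
On the way, in this order (a step that is already met when the one before it is completed fails the run):
1. back face flush against the fence, on the plate, centred within 12 mm, gauge pointer over (value of joint gauge above 0.17 rad and angle between the x axis of housing and the x axis of station, either way round below 0.06 rad and angle between housing's own z axis and vertical below 0.06 rad and z of housing in the frame of station below 0.017 m and x of back_face in the frame of station above 0.022 m and y of back_face in the frame of station between -0.012 and 0.012 m), for 0.5 s.
2. turned: plain end face flush against the fence in the same way (value of joint gauge above 0.17 rad and angle between the y axis of housing and the x axis of station, either way round below 0.06 rad and angle between housing's own z axis and vertical below 0.06 rad and z of housing in the frame of station below 0.017 m and x of end_face in the frame of station above 0.022 m and y of end_face in the frame of station between -0.012 and 0.012 m), for 0.5 s.
At the end, for the whole second after the job is handed in: The housing stands upright (within 0.08 rad) and at rest on the tray's floor, its centre within 70 mm (x) and 55 mm (y) of the tray's centre, released, and the gauge has sprung back (below 0.06 rad) (x of housing in the frame of tray between -0.07 and 0.07 m and y of housing in the frame of tray between -0.055 and 0.055 m and z of housing in the frame of tray below 0.008 m and angle between housing's own z axis and vertical below 0.08 rad and linear speed of housing below 0.02 m/s and value of joint gauge below 0.06 rad); the robot touches nothing.
It fails at once if housing pressed or struck against the gauging station with more than 60 N (contact force between housing and station above 60 N).
It fails at once if housing dropped or pressed into the tray with more than 60 N (contact force between housing and tray above 60 N).
It fails at once if another thing moved by more than 30 mm (distance of any of sleeve, screwdriver, caliper, cap, case, muffs from where it was at the start of the episode above 0.03 m).
It also fails if it takes over 69 s, if anything falls off the work surface, if the arm or the gripper's body presses on something with over 40 N, if the wrist force passes 120 N, or if a joint passes its speed limit or range.

### The arm

A 6-joint arm with a two-finger parallel gripper is mounted at the origin on the work surface. World frame = base frame: x ahead of the robot, y to its left, z up, the work surface at z = 0. Lengths are in mm, angles in degrees, forces in N, time in s.
With the tool pointing down it reaches from about 350 to 850 mm from the base axis. Payload 8.1 kg.
Tool frame: the origin (TCP) lies midway between the tips of the shut fingers; the grasp point (between the pads) lies 19 mm behind it; z points along the fingers, y is the line along which they close (so a half turn about z gives the same grasp; the last joint's range is limited). The gripper opens to 85 mm and grips with 20 to 120 N. Pads are 22 mm wide; open, the fingers measure 114 mm over their backs; the gripper's body (76 mm by 85 mm) begins 54 mm behind the grasp point. The pads swing forward as they close: fully open they stand 13 mm farther back than shut.
Start: joints at [67.128, 7.471, 85.268, -0, 87.261, -4.893], TCP at [185.184, 570.712, 231.292] pointing down, gripper open.
Joint ranges: [-169.43, 169.43], [-51.17, 129.36], [1.28, 143.12], [-76.62, 256.62], [0, 156.53], [-152.29, 152.29]. Speed limits (degrees/s): [136.94, 136.94, 159.86, 180, 180, 180].

### API

Orientations are given as [roll, pitch, yaw] about the fixed x, y, z axes, in that order (R = Rz(yaw) Ry(pitch) Rx(roll)).
In Python, from bench import sensors, optics, r gives the robot as it stands.
- The arm moves only by the tool apply_moves, never from a script. Its argument "targets" is a list of rows, each a list of 7 numbers: the shift along the tool's x, y, z in mm, then the turn, a rotation vector about the tool's x, y, z in rad, then the closure, from 0 (fully open) to 1 (shut). In form: [[x, y, z, wx, wy, wz, claw], ...]. A call has 1 to 20 rows; each row shifts and turns the commanded pose from where the row before left it, along the tool's axes as they then stand; what a row does not reach is not made up. A row lasts 1/8 s, in which the tool goes at most 62.5 mm and 10.7 degrees, less where a joint would pass 70% of its speed; a pose out of reach is approached as far as the arm can. A call is refused whole if a number of a shift passes 62.5 or a number of a turn 0.188, either way. A call with a gripper value outside its range is refused whole. The fingers move at their own pace and stop on an object; "force" is the grip in N (left out, the last holds). Time passes only in rows, so rows that do not move let the fingers close. It gives the time, the measured TCP pose, the force, the opening and the grip force at its end, in the units of the state.
- sensors.sense(): the state, without advancing time (a new reading comes with each control period).
- optics.snapshot(name): name is "scene" or "top" or "wrist"; returns the picture (384x512x3 uint8, red, green, blue); there is no depth.
- optics.get_calibration(name): a dict with "camera_matrix" (3x3 intrinsics, pixels), "pose" (4x4, takes a point from camera to world coordinates). Camera axes: x right, y down, z forward; pixel columns grow to the right and rows downward; lengths in mm; the calibration is good to about 2 mm. The wrist camera is an equidistant fisheye: a pixel r from the principal point sees the ray r / f radians off the axis. A picture is of the moment at which its call begins: read the wrist's pose just before it. get_calibration takes no time and is no camera call; for the wrist camera it gives the pose at the moment of the call.
- r.hand_in(): hands the job in; it is judged then, once.
The state is a dict: "time": time; "joint_pos": joint angles; "qd": joint speeds; "joint_efforts": joint torques, N m; "tool_pos": TCP position; "tcp_rot": TCP orientation; "ft_force": force on the tool from outside, world axes, zero at the start; "wrist_torque": the same for the moment, N m; "finger_gap": finger opening in mm; "grip_force": force on a finger pad.
Only numpy, scipy, OpenCV 4.12 (cv2) and the standard library are available. Lean on these libraries where they do the work, as an engineer would, in place of code of your own. Each camera call takes 0.05 s, during which the arm holds its last target. There are 200 camera calls.

## Working session

There is one attempt and no reset: what is moved stays moved. The work goes in short steps, Python scripts to look and compute and a tool call to move; the robot and the scene stay as the last step left them, time stands still between calls to the robot, and variables do not carry over. Pictures are saved under pics/ and viewed, at most 10 in all, crops included, and the job is handed in when it is done.

Besides the shell and the picture viewer there is one more tool, called after "Emit:" as a command line: name --pt "numbers of a row" for each row, then --argument value for the rest. apply_moves: Moves the arm, as the interface text tells. Its arguments: {"type":"object","properties":{"targets":{"type":"array"},"force":{"type":"number"}},"required":["targets"]}

```bash
mkdir -p pics; ls; python3 - <<'E'
from bench import sensors, optics, r
import cv2
for n in ("scene","top"):
    cv2.imwrite(f"pics/{n}0.png",cv2.resize(optics.snapshot(n)[:,:,::-1],(800,600),interpolation=cv2.INTER_CUBIC))
    c=optics.get_calibration(n);print(n,c["camera_matrix"],c["pose"])
print(sensors.sense())
E
```

```text
pics
scene [[433.32510084   0.         254.32537116]
 [  0.         433.32510084 187.70427754]
 [  0.           0.           1.        ]] [[-3.72296462e-01  6.34742555e-01 -6.77124237e-01  1.41158079e+03]
 [ 9.28062283e-01  2.62293224e-01 -2.64391117e-01  3.97717642e+02]
 [ 9.78480604e-03 -7.26845343e-01 -6.86731465e-01  8.44473652e+02]
 [ 0.00000000e+00  0.00000000e+00  0.00000000e+00  1.00000000e+00]]
top [[395.03617136   0.         260.29247877]
 [  0.         395.03617136 185.48595812]
 [  0.           0.           1.        ]] [[ 2.22713421e-02 -9.85767698e-01  1.66631427e-01  3.77264167e+02]
 [-9.99651832e-01 -2.43164996e-02 -1.02431572e-02  1.14960733e+02]
 [ 1.41492665e-02 -1.66345283e-01 -9.85966047e-01  1.37658204e+03]
 [ 0.00000000e+00  0.00000000e+00  0.00000000e+00  1.00000000e+00]]
{'time': 0.1, 'joint_pos': array([ 6.71278862e+01,  7.51257520e+00,  8.53233632e+01,  1.01666007e-04,
        8.72629238e+01, -4.89489320e+00]), 'qd': array([ 0.02180456, -0.13548642, -0.14086705,  0.00193182, -0.05832696,
        0.07151793]), 'joint_efforts': array([ 2.13588159e-03, -5.70948100e+01, -5.01946449e+01, -1.12110486e-04,
        8.04840471e-03, -5.28020541e-05]), 'tool_pos': array([184.9819396 , 570.2399305 , 230.32754039]), 'tcp_rot': array([-1.79901507e+02, -8.53689396e-03,  1.62022767e+02]), 'ft_force': array([-0.05194416,  0.73184386,  0.05862122]), 'wrist_torque': array([ 0.04450902, -0.01212165,  0.0272527 ]), 'grip_force': 0.0, 'finger_gap': 85.60850694298455}
```

View pics/scene0.png

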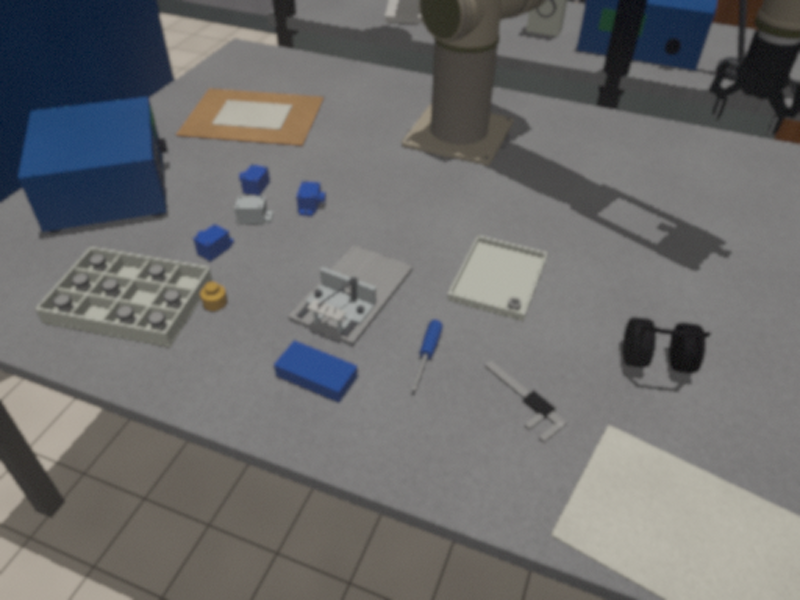

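View pics/top0.png

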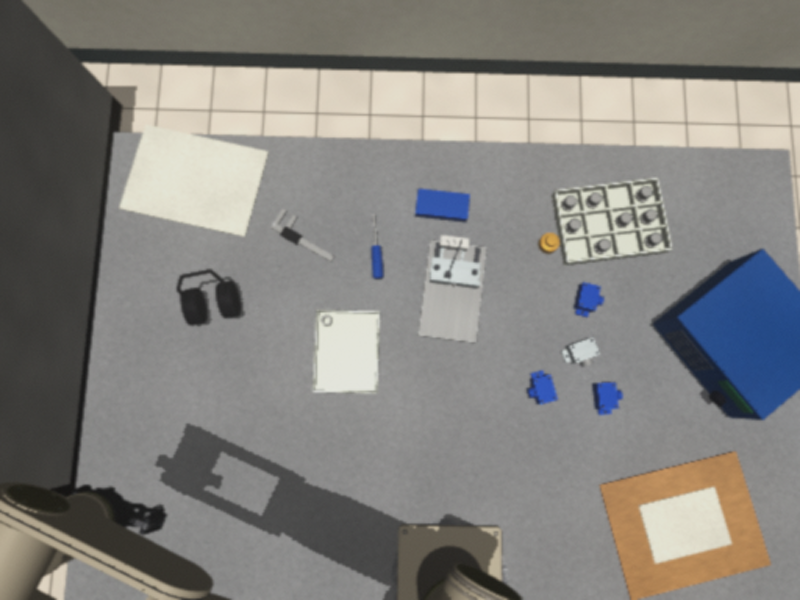

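The top view shows the silver housing at about (583,350), with blue lookalikes around it. The station is at (452,290) with its fence front facing down the image towards the robot, and the tray is at (347,352). Next I'll turn these into positions.

```bash
cat > h.py <<'E'
import numpy as np, cv2
from scipy.spatial.transform import Rotation as R
from bench import sensors, optics, r
def ray(uv,c,fish=False):
    K=c["camera_matrix"];P=np.array(c["pose"]);uv=np.atleast_2d(np.float64(uv))
    x=(uv-[K[0,2],K[1,2]])/[K[0,0],K[1,1]]
    if fish:
        t=np.linalg.norm(x,axis=1,keepdims=True)+1e-12
        d=np.hstack([x/t*np.sin(t),np.cos(t)])
    else: d=np.hstack([x,np.ones((len(x),1))])
    return P[:3,3],d@P[:3,:3].T
def onz(uv,z,c,fish=False):
    o,d=ray(uv,c,fish); return (o+d*((z-o[2])/d[:,2:]))[:,:2]
def proj(p,c,fish=True):
    K=c["camera_matrix"];P=np.array(c["pose"]);q=(np.atleast_2d(p)-P[:3,3])@P[:3,:3]
    n=np.linalg.norm(q[:,:2],axis=1,keepdims=True)
    s=np.arctan2(n,q[:,2:])/n if fish else 1/q[:,2:]
    return q[:,:2]*s*[K[0,0],K[1,1]]+[K[0,2],K[1,2]]
E
python3 - <<'E'
from h import *
c=optics.get_calibration("top")
s=.64
for n,uv,z in (("plate",[(420,335),(475,342),(485,248),(432,240)],12),("fence",[(431,283),(479,287)],52),("tray",[(314,311),(380,310),(378,391),(313,392)],18),("housing",[(583,350),(567,355),(585,365)],40),("bluenear",[(543,388),(607,397),(589,298)],40)):
    print(n,onz(np.array(uv)*s,z,c).round(1).tolist())
print(optics.get_calibration("wrist"))
print(sensors.sense()["tcp_rot"])
im=optics.snapshot("top")
cv2.imwrite("pics/hz.png",np.hstack([cv2.resize(im[200:260,325:405,::-1],None,fx=5,fy=5,interpolation=cv2.INTER_CUBIC),cv2.resize(im[145:225,262:322,::-1],None,fx=5,fy=5,interpolation=cv2.INTER_CUBIC)[:300]]))
E
```

```text
plate [[507.1, 69.1], [494.5, -53.0], [708.6, -74.9], [724.2, 45.8]]
fence [[617.5, 48.5], [611.3, -56.4]]
tray [[554.2, 305.1], [560.0, 159.1], [382.6, 158.2], [377.4, 298.9]]
housing [[480.2, -284.3], [468.6, -249.2], [448.0, -287.8]]
bluenear [[396.8, -196.0], [380.8, -333.3], [594.8, -300.4]]
{'camera_matrix': array([[297.31863964,   0.        , 255.47237888],
       [  0.        , 297.31863964, 190.6326151 ],
       [  0.        ,   0.        ,   1.        ]]), 'pose': array([[ 3.08118424e-01,  9.00888465e-01,  3.05717205e-01,
         1.05803705e+02],
       [ 9.51344847e-01, -2.90946212e-01, -1.01455818e-01,
         5.96000561e+02],
       [-2.45311344e-03,  3.22102894e-01, -9.46701488e-01,
         3.73776015e+02],
       [ 0.00000000e+00,  0.00000000e+00,  0.00000000e+00,
         1.00000000e+00]])}
[-1.79901507e+02 -8.53689396e-03  1.62022767e+02]
```

View pics/hz.png

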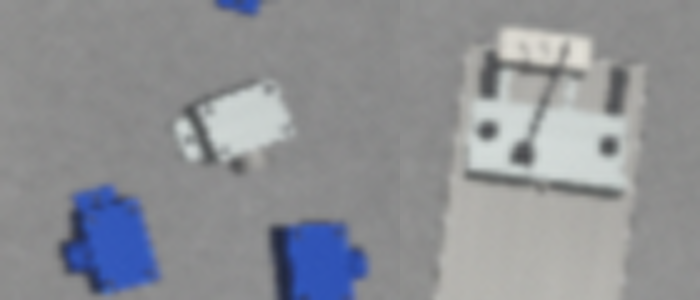

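The crop shows the housing's foot pointing left (+y) and its spigot pointing down the image (-x), so its yaw is about +21°. The station yaw is about -5°. I'll turn the tool first, then fly over the housing for a closer look.

Emit:
apply_moves --pt "0 0 0 0 0 0.176 0" --pt "0 0 0 0 0 0.176 0" --pt "0 0 0 0 0 0.176 0" --pt "0 0 0 0 0 0.176 0" --pt "0 0 0 0 0 0.176 0" --pt "0 0 0 0 0 0.176 0" --pt "0 0 0 0 0 0.176 0" --pt "0 0 0 0 0 0.176 0" --pt "0 0 0 0 0 0.176 0" --pt "0 0 0 0 0 0.176 0" --pt "0 0 0 0 0 0.176 0" --pt "0 0 0 0 0 0.176 0" --pt "0 0 0 0 0 0.176 0" --pt "0 0 0 0 0 0.176 0"

```text
time: 1.9
tool_pos: [185.1, 570.5, 230.8]
tcp_rot: [180.0, 0.0, 20.5]
ft_force: [0.2, -0.0, -0.3]
finger_gap: 85.0
grip_force: 0.0
```

Emit:
apply_moves --pt "14.4 50.5 0 0 0 0 0" --pt "14.4 50.5 0 0 0 0 0" --pt "14.4 50.5 0 0 0 0 0" --pt "14.4 50.5 0 0 0 0 0" --pt "14.4 50.5 0 0 0 0 0" --pt "14.4 50.5 0 0 0 0 0" --pt "14.4 50.5 0 0 0 0 0" --pt "14.4 50.5 0 0 0 0 0" --pt "14.4 50.5 0 0 0 0 0" --pt "14.4 50.5 0 0 0 0 0" --pt "-22.4 49.5 0 0 0 0 0" --pt "-22.4 49.5 0 0 0 0 0" --pt "-22.4 49.5 0 0 0 0 0"

```text
time: 3.52
tool_pos: [489.0, -14.4, 231.0]
tcp_rot: [-180.0, 0.0, 20.9]
ft_force: [1.2, 0.4, 0.0]
finger_gap: 85.5
grip_force: 0.0
```

```bash
python3 - <<'E'
from h import *
import pickle
s=sensors.sense();c=optics.get_calibration("wrist");im=optics.snapshot("wrist")
print(s["time"],s["tool_pos"],s["tcp_rot"])
pickle.dump((c,im),open("w1.pkl","wb"))
cv2.imwrite("pics/w1.png",cv2.resize(im[:,:,::-1],(800,600),interpolation=cv2.INTER_CUBIC))
E
```

```text
3.525 [489.044393   -14.36482975 231.02283737] [-1.79993793e+02  1.59203488e-02  2.08518846e+01]
```

View pics/w1.png

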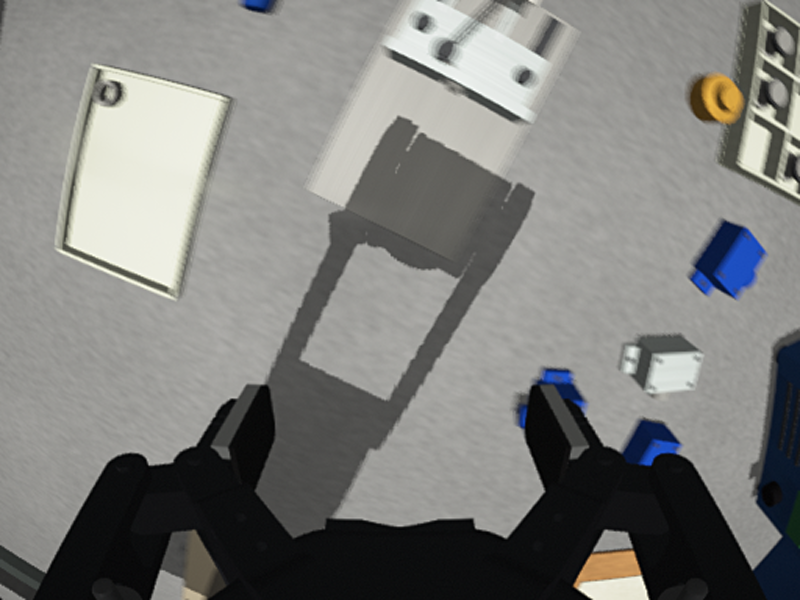

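The wrist view shows the fence's front lower edge running from about (386,48) to (525,123), the plate's front corner at (308,187), the tray, and the housing at (668,362).

```bash
python3 - <<'E'
from h import *
import pickle
c,im=pickle.load(open("w1.pkl","rb"))
s=.64
for n,uv,z in (("fence top edge?",[(386,45),(526,118)],52),("fence base",[(386,50),(526,123)],12),("plate fl,fr",[(308,187),(460,277)],12),("plate left/right edge",[(308,187),(345,115),(580,35),(545,100)],12),("tray",[(93,66),(231,97),(178,298),(57,248)],18),("housing top",[(640,345),(695,345),(703,365),(650,393)],40)):
    print(n,onz(np.array(uv)*s,z,c,1).round(1).tolist())
cv2.imwrite("pics/w1f.png",cv2.resize(im[0:130,190:380,::-1],None,fx=4,fy=4,interpolation=cv2.INTER_CUBIC))
E
```

```text
fence top edge? [[629.4, 48.5], [618.5, -59.5]]
fence base [[633.5, 51.2], [621.3, -70.3]]
plate fl,fr [[511.6, 70.5], [485.8, -69.1]]
plate left/right edge [[511.6, 70.5], [574.5, 62.3], [710.5, -85.2], [645.3, -77.6]]
tray [[557.3, 296.5], [561.0, 153.2], [384.1, 152.7], [383.6, 295.8]]
housing top [[494.4, -237.7], [514.5, -297.5], [500.2, -320.8], [455.9, -277.2]]
```

View pics/w1f.png

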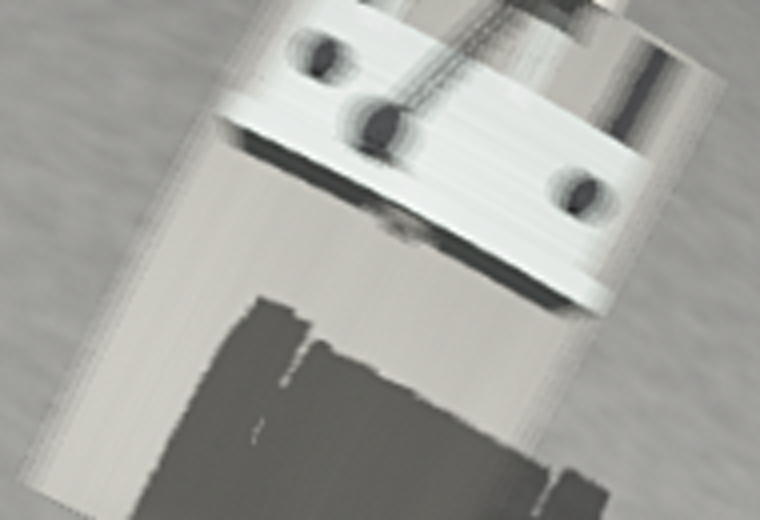

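Emit:
apply_moves --pt "-22.4 49.5 0 0 0 0 0" --pt "-22.4 49.5 0 0 0 0 0" --pt "-22.4 49.5 0 0 0 0 0" --pt "-22.4 49.5 0 0 0 0 0" --pt "-22.4 49.5 0 0 0 0 0" --pt "0 0 0 0 0 0 0" --pt "0 0 0 0 0 0 0"

```text
time: 4.45
tool_pos: [472.7, -283.4, 230.8]
tcp_rot: [-179.9, 0.0, 20.8]
ft_force: [0.2, 0.8, -0.9]
finger_gap: 85.6
grip_force: 0.0
```

```bash
python3 - <<'E'
from h import *
import pickle
s=sensors.sense();c=optics.get_calibration("wrist");im=optics.snapshot("wrist")
print(s["time"],s["tool_pos"],s["tcp_rot"])
pickle.dump((c,im),open("w2.pkl","wb"))
cv2.imwrite("pics/w2.png",cv2.resize(im[:,:,::-1],(800,600),interpolation=cv2.INTER_CUBIC))
E
```

```text
4.45 [ 472.74819793 -283.38445711  230.79028497] [-1.79928024e+02  1.37556478e-02  2.08038587e+01]
```

View pics/w2.png

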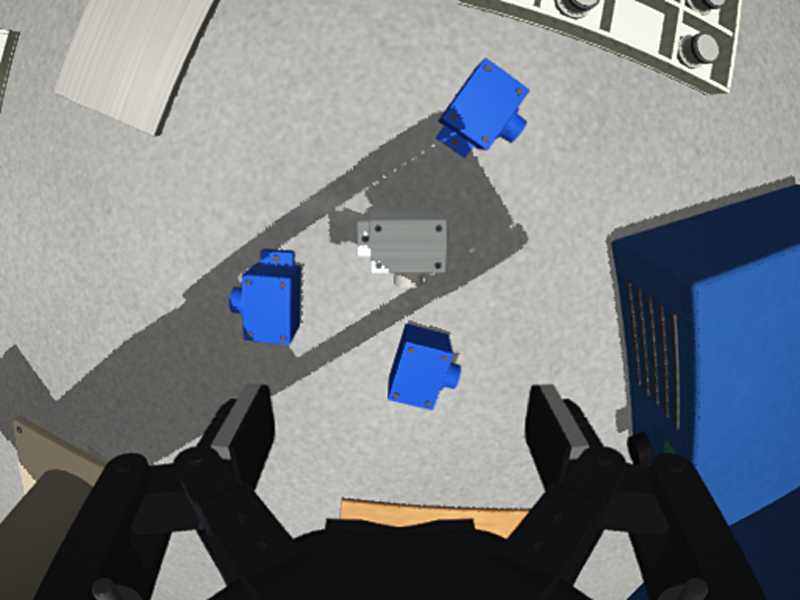

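The wrist view is sharp now. The housing's top corners are at about (367,220), (446,220), (446,272) and (370,272), with the foot to the left and the spigot below.

```bash
python3 - <<'E'
from h import *
import pickle
c,im=pickle.load(open("w2.pkl","rb"))
s=.64
q=onz(np.array([(367,220),(446,220),(446,272),(370,272)])*s,40,c,1)
print(q.round(1),q.mean(0),[np.linalg.norm(q[i]-q[i-1]).round(1) for i in range(4)])
d=(q[0]+q[3]-q[1]-q[2]);e=(q[0]+q[1]-q[2]-q[3])
print("yaw from y",np.degrees(np.arctan2(d[1],d[0]))-90,"from x",np.degrees(np.arctan2(e[1],e[0])))
print("plate",onz(np.array([(55,92),(157,134),(218,0),(188,66)])*s,12,c,1).round(1).tolist())
print("blue L top",onz(np.array([(246,278),(298,278),(300,343),(246,340),(295,250)])*s,40,c,1).round(1).tolist())
# subpixel edges: gray profile around
g=cv2.cvtColor(im,cv2.COLOR_RGB2GRAY)
for v in (148,158,166): print(v,g[v,225:295].tolist())
for u in (250,262,275): print(u,g[132:185,u].tolist())
E
```

```text
[[ 491.3 -251.4]
 [ 511.8 -305.1]
 [ 475.4 -320. ]
 [ 455.1 -266.9]] [ 483.40115109 -285.82498142] [np.float64(39.3), np.float64(57.4), np.float64(39.4), np.float64(56.8)]
yaw from y 20.902770910122086 from x 22.700962622797796
plate [[509.8, 71.8], [498.2, -57.0], [619.8, -71.3], [559.9, -66.6]]
blue L top [[416.7, -177.5], [431.4, -216.9], [380.0, -233.9], [365.4, -190.5], [451.4, -208.2]]
148 [98, 97, 97, 109, 142, 151, 145, 159, 238, 183, 146, 123, 141, 149, 149, 129, 116, 114, 129, 148, 148, 147, 147, 147, 147, 147, 147, 146, 146, 145, 146, 148, 146, 146, 146, 146, 145, 145, 145, 144, 145, 145, 145, 144, 145, 145, 144, 145, 144, 145, 144, 144, 145, 144, 129, 113, 113, 130, 147, 146, 127, 88, 95, 97, 97, 96, 96, 98, 98, 98]
158 [187, 188, 187, 189, 240, 255, 253, 250, 255, 255, 190, 155, 141, 144, 148, 147, 147, 148, 147, 147, 147, 147, 146, 147, 147, 147, 147, 147, 147, 147, 147, 148, 148, 147, 148, 146, 147, 146, 148, 147, 147, 146, 146, 147, 146, 146, 146, 147, 146, 147, 146, 146, 145, 146, 146, 145, 145, 145, 146, 147, 136, 99, 95, 91, 92, 95, 100, 100, 100, 98]
166 [187, 185
[... 424 characters left out ...]
145, 144, 144, 142, 139, 141, 145, 147, 147, 144, 144, 149, 152, 149, 147, 143, 141, 141, 142, 143, 146, 144, 143, 143, 142, 186, 196, 197, 201, 199, 200, 203, 200, 194, 187]
262 [96, 100, 99, 100, 102, 101, 101, 101, 113, 138, 146, 143, 147, 146, 146, 143, 145, 146, 145, 144, 144, 142, 140, 142, 144, 147, 146, 143, 144, 148, 149, 148, 147, 144, 140, 143, 142, 144, 145, 145, 146, 149, 121, 113, 116, 111, 116, 206, 219, 223, 221, 214, 147]
275 [97, 97, 98, 100, 101, 101, 100, 98, 113, 139, 145, 142, 145, 145, 143, 144, 144, 146, 144, 142, 143, 142, 139, 141, 144, 147, 146, 144, 143, 147, 149, 147, 145, 143, 141, 142, 144, 144, 145, 145, 145, 147, 116, 145, 109, 96, 97, 98, 98, 96, 96, 96, 99]
```

Emit:
apply_moves --pt "4.5 3 45 0 0 0 0" --pt "4.5 3 50 0 0 0 0" --pt "0 0 50 0 0 0 0" --pt "0 0 40 0 0 0 0" --pt "0 0 20 0 0 0 0" --pt "0 0 12 0 0 0 0" --pt "0 0 7 0 0 0 0" --pt "0 0 0 0 0 0 0" --pt "0 0 0 0 0 0 0.15" --pt "0 0 0 0 0 0 0.25" --pt "0 0 0 0 0 0 0.35" --pt "0 0 0 0 0 0 0.45" --pt "0 0 0 0 0 0 0.55" --pt "0 0 0 0 0 0 0.55" --force 50

```text
time: 6.25
tool_pos: [483.9, -286.6, 8.2]
tcp_rot: [180.0, -0.0, 20.8]
ft_force: [-1.4, 1.4, 6.3]
finger_gap: 55.5
grip_force: 54.5
```

Emit:
apply_moves --pt "0 0 -5 0 0 0 0.55" --pt "0 0 -15 0 0 0 0.55" --pt "0 0 -40 0 0 0 0.55" --pt "0 0 -50 0 0 0 0.55" --pt "0 0 -50 0 0 0 0.55" --pt "0 0 0 0 0 0 0.55" --pt "0 0 0 0 0 0 0.55"

```text
time: 7.12
tool_pos: [483.1, -286.0, 167.0]
tcp_rot: [-180.0, 0.0, 20.8]
ft_force: [-0.7, -0.2, -4.9]
finger_gap: 55.2
grip_force: 54.8
```

```bash
python3 - <<'E'
from h import *
s=sensors.sense();c=optics.get_calibration("wrist");im=optics.snapshot("wrist");t=optics.snapshot("scene")
print(s["time"],s["tool_pos"],s["ft_force"],s["wrist_torque"])
cv2.imwrite("pics/w3.png",np.hstack([cv2.resize(im[150:384,100:400,::-1],(480,374)),cv2.resize(t[60:160,100:220,::-1],(320,374))[:, :, :]]))
E
```

```text
7.125 [ 483.0840558  -286.02303287  167.04886294] [-0.70287034 -0.19090516 -4.91779735] [ 0.01896501  0.05880053 -0.03664136]
```

View pics/w3.png

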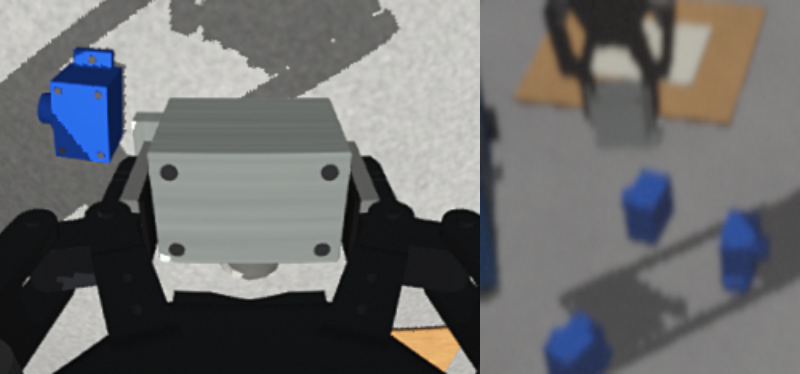

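The housing is held level, with both pads flat on its ends. I'll carry it in front of the station, turned to the station's yaw, and measure the fence from a standstill.

Emit:
apply_moves --pt "0 0 0 0 0 0.155 0.55" --pt "0 0 0 0 0 0.155 0.55" --pt "0 0 0 0 0 0.155 0.55" --pt "0 -35 0 0 0 0 0.55" --pt "0 -52 0 0 0 0 0.55" --pt "1 -60 0 0 0 0 0.55" --pt "0 -60 0 0 0 0 0.55" --pt "0 -52 0 0 0 0 0.55" --pt "0 -35 0 0 0 0 0.55" --pt "0 0 0 0 0 0 0.55" --pt "0 0 0 0 0 0 0.55" --pt "0 0 0 0 0 0 0.55"

```text
time: 8.72
tool_pos: [513.7, 5.1, 166.6]
tcp_rot: [180.0, 0.1, -5.9]
ft_force: [0.3, -0.9, -4.0]
finger_gap: 55.5
grip_force: 55.1
```

```bash
python3 - <<'E'
from h import *
import pickle
s=sensors.sense();c=optics.get_calibration("wrist");im=optics.snapshot("wrist")
print(s["time"],s["tool_pos"],s["tcp_rot"],s["ft_force"])
pickle.dump((c,im,s),open("w4.pkl","wb"))
cv2.imwrite("pics/w4.png",cv2.resize(im[0:270,130:490,::-1],(800,600),interpolation=cv2.INTER_CUBIC))
E
```

```text
8.725 [513.71582525   5.13385039 166.62754573] [ 1.79981371e+02  6.97302890e-02 -5.87464708e+00] [ 0.31535327 -0.94137553 -4.03523335]
```

View pics/w4.png

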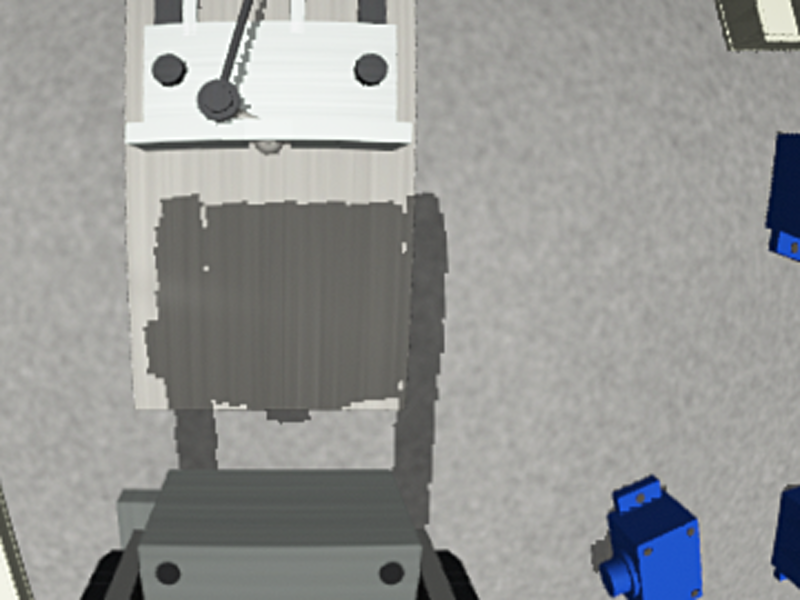

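This still view shows the fence's top front edge from (127,144) to (412,144), the feeler at (268,147), and the plate's front edge at y=409. The image rows look parallel to the fence.

```bash
python3 - <<'E'
from h import *
import pickle
c,im,s=pickle.load(open("w4.pkl","rb"))
k=.45; f=lambda l:np.array(l)*k+[130,0]
g=cv2.cvtColor(im,cv2.COLOR_RGB2GRAY)
for u in (195,215,235,265,285,305): print(u,g[50:76,u].tolist())
for n,uv,z in (("fence top",[(127,144),(412,144)],52),("base",[(140,150),(400,150)],12),("feeler",[(268,147)],38),("plate front",[(134,409),(404,409)],12),("plate L/R@100",[(125,100),(416,100)],12),("L/R@250",[(130,250),(412,180)],12)):
    print(n,onz(f(uv),z,c,1).round(1).tolist())
print("housing top back edge z?", onz(f([(142,545),(418,545)]),166.6-8.2+40,c,1).round(1))
T=s["tool_pos"];print(c["pose"][:3,3]-T)
E
```

```text
195 [239, 241, 237, 238, 239, 239, 239, 238, 239, 239, 239, 240, 244, 240, 136, 69, 65, 102, 184, 204, 201, 201, 202, 201, 201, 201]
215 [240, 238, 240, 240, 240, 240, 240, 240, 241, 241, 241, 245, 244, 142, 71, 68, 84, 163, 201, 199, 198, 197, 198, 198, 198, 197]
235 [75, 59, 76, 174, 253, 246, 242, 241, 240, 241, 242, 247, 230, 85, 65, 67, 105, 202, 199, 197, 196, 196, 196, 196, 197, 196]
265 [238, 238, 240, 240, 241, 241, 241, 241, 241, 242, 244, 249, 215, 79, 66, 70, 110, 205, 202, 199, 198, 198, 198, 198, 198, 199]
285 [236, 234, 237, 239, 240, 240, 240, 240, 240, 241, 242, 247, 239, 102, 68, 68, 79, 180, 200, 198, 197, 197, 196, 195, 196, 197]
305 [235, 234, 232, 234, 236, 238, 238, 238, 238, 239, 239, 239, 244, 254, 93, 63, 65, 81, 204, 202, 197, 197, 197, 196, 197, 198]
fence top [[628.1, 52.1], [616.5, -57.4]]
base [[629.5, 55.1], [617.3, -60.1]]
feeler [[620.8, -1.9]]
plate front [[509.5, 75.0], [496.2, -53.7]]
plate L/R@100 [[653.8, 59.4], [640.1, -69.6]]
L/R@250 [[584.6, 65.3], [603.3, -64.3]]
housing top back edge z? [[535.5  29.6]
 [530.  -24.1]]
[ 81.48824712  -8.35812892 143.31602026]
```

Emit:
apply_moves --pt "30 -2 0 0 0 0 0.55" --pt "30 -2 20 0 0 0 0.55" --pt "0 0 40 0 0 0 0.55" --pt "0 0 40 0 0 0 0.55" --pt "0 0 30 0 0 0 0.55" --pt "0 0 10 0 0 0 0.55" --pt "0 0 2 0 0 0 0.55" --pt "0 0 0 0 0 0 0.55" --pt "0 0 0 0 0 0 0.55"

```text
time: 9.9
tool_pos: [575.5, 3.9, 27.0]
tcp_rot: [-180.0, -0.2, -5.8]
ft_force: [-0.1, 0.0, -4.8]
finger_gap: 55.2
grip_force: 55.0
```

Emit:
apply_moves --pt "0 0 1 0 0 0 0.55" --pt "0 0 1 0 0 0 0.55" --pt "0 0 1 0 0 0 0.55" --pt "0 0 0 0 0 0 0.55" --pt "0 0 0 0 0 0 0.55"

```text
time: 10.52
tool_pos: [574.2, 4.1, 22.2]
tcp_rot: [180.0, 0.0, -5.8]
ft_force: [0.1, 0.5, -4.7]
finger_gap: 55.3
grip_force: 55.0
```

Emit:
apply_moves --pt "0 0 1 0 0 0 0.55" --pt "0 0 0 0 0 0 0.55" --pt "0 0 0 0 0 0 0.55"

```text
time: 10.9
tool_pos: [574.2, 4.0, 21.3]
tcp_rot: [180.0, 0.0, -5.8]
ft_force: [-0.6, 0.4, -4.9]
finger_gap: 55.2
grip_force: 55.0
```

Emit:
apply_moves --pt "0 0 1 0 0 0 0.55" --pt "0 0 0 0 0 0 0.55" --pt "0 0 0 0 0 0 0.55"

```text
time: 11.28
tool_pos: [574.2, 4.1, 20.2]
tcp_rot: [180.0, 0.0, -5.8]
ft_force: [0.3, -0.0, -3.8]
finger_gap: 55.3
grip_force: 55.3
```

Emit:
apply_moves --pt "0 0 0.5 0 0 0 0.55" --pt "7 0.5 0 0 0 0 0.55" --pt "8 0.5 0 0 0 0 0.55" --pt "5 0.5 0 0 0 0 0.55" --pt "2 0 0 0 0 0 0.55" --pt "0 0 0 0 0 0 0.55" --pt "0 0 0 0 0 0 0.55"

```text
time: 12.15
tool_pos: [596.5, 0.2, 20.2]
tcp_rot: [180.0, -0.1, -5.8]
ft_force: [-1.4, 0.0, 3.4]
finger_gap: 55.3
grip_force: 56.1
```

Emit:
apply_moves --pt "1 0 0 0 0 0 0.55" --pt "1 0 0 0 0 0 0.55" --pt "1 0 0 0 0 0 0.55" --pt "0 0 0 0 0 0 0.55" --pt "0 0 0 0 0 0 0.55"

```text
time: 12.78
tool_pos: [598.5, 0.1, 20.2]
tcp_rot: [180.0, 0.1, -5.8]
ft_force: [-6.8, 0.2, 8.6]
finger_gap: 55.1
grip_force: 56.8
```

Emit:
apply_moves --pt "1 0 0 0 0 0 0.55" --pt "1 0 0 0 0 0 0.55" --pt "0 0 0 0 0 0 0.55" --pt "0 0 0 0 0 0 0.55"

```text
time: 13.28
tool_pos: [598.9, 0.0, 20.2]
tcp_rot: [180.0, 0.3, -5.8]
ft_force: [-16.5, 0.5, 16.5]
finger_gap: 55.5
grip_force: 57.7
```

Emit:
apply_moves --pt "1 0 0 0 0 0 0.55" --pt "0.5 0 0 0 0 0 0.55" --pt "0 0 0 0 0 0 0.55" --pt "0 0 0 0 0 0 0.55"

```text
time: 13.78
tool_pos: [599.6, -0.1, 20.2]
tcp_rot: [180.0, 0.4, -5.8]
ft_force: [-20.7, 0.7, 22.4]
finger_gap: 55.3
grip_force: 58.3
```

Emit:
apply_moves --pt "0 0 -0.7 0 0 0 0.55" --pt "0 0 -0.5 0 0 0 0.55" --pt "0 0 0 0 0 0 0.55" --pt "0 0 0 0 0 0 0.55"

```text
time: 14.28
tool_pos: [599.6, -0.1, 20.3]
tcp_rot: [180.0, 0.3, -5.8]
ft_force: [-13.7, 1.2, 10.3]
finger_gap: 55.0
grip_force: 56.8
```

```bash
python3 - <<'E'
from h import *
s=sensors.sense();c=optics.get_calibration("wrist");im=optics.snapshot("wrist")
print(s["time"],s["tool_pos"],s["tcp_rot"],s["ft_force"])
cv2.imwrite("pics/w5.png",cv2.resize(im[20:384,70:440,::-1],(610,600),interpolation=cv2.INTER_CUBIC))
E
```

```text
14.275 [ 5.99612577e+02 -1.18268528e-01  2.02671032e+01] [179.98556163   0.33892289  -5.79366575] [-13.74773984   1.24774339  10.30167015]
```

View pics/w5.png

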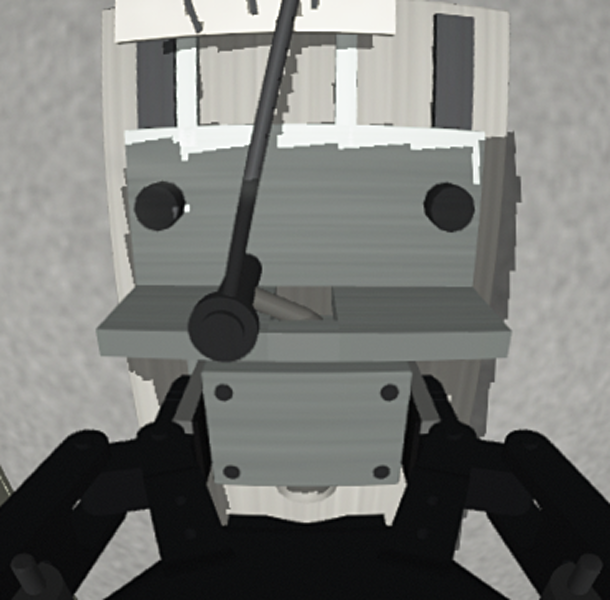

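The view shows the pointer swinging up and right. The fence's top front edge is at y≈357 and the housing's top back edge is at y≈372, so a small gap may remain. I'll measure it.

```bash
python3 - <<'E'
from h import *
c=optics.get_calibration("wrist")
f=lambda l:np.array(l)/1.6485+[70,20]
for v in (325,357,361,372): print(v,onz(f([(210,v),(400,v)]),52,c,1).round(1).tolist())
s=sensors.sense();print(s["tool_pos"],s["time"])
E
```

```text
325 [[634.7, 20.3], [629.8, -27.2]]
357 [[625.7, 22.0], [620.7, -27.0]]
361 [[624.5, 22.2], [619.5, -26.9]]
372 [[621.2, 22.8], [616.2, -26.9]]
[ 5.99587345e+02 -1.12915048e-01  2.02441537e+01] 14.325
```

Emit:
apply_moves --pt "0 0 -1 0 0 0 0.55" --pt "0 0 -0.5 0 0 0 0.55" --pt "0 0 0 0 0 0 0.55" --pt "0 0 0 0 0 0 0.55"

```text
time: 14.82
tool_pos: [599.7, -0.4, 20.3]
tcp_rot: [180.0, 0.3, -5.8]
ft_force: [-6.6, -1.2, -2.5]
finger_gap: 55.6
grip_force: 55.2
```

Emit:
apply_moves --pt "1 0 0 0 0 0 0.55" --pt "0 0 0 0 0 0 0.55" --pt "0 0 0 0 0 0 0.55"

```text
time: 15.2
tool_pos: [600.5, -0.7, 20.3]
tcp_rot: [180.0, 0.3, -5.8]
ft_force: [-7.8, -1.6, -2.3]
finger_gap: 55.2
grip_force: 55.5
```

Emit:
apply_moves --pt "1 0 0 0 0 0 0.55" --pt "1 0 0 0 0 0 0.55" --pt "0 0 0 0 0 0 0.55" --pt "0 0 0 0 0 0 0.55"

```text
time: 15.7
tool_pos: [602.3, -1.0, 20.3]
tcp_rot: [179.9, 0.4, -5.8]
ft_force: [-9.6, -3.2, -0.9]
finger_gap: 55.4
grip_force: 55.6
```

Emit:
apply_moves --pt "1 0 0 0 0 0 0.55" --pt "0 0 0 0 0 0 0.55" --pt "0 0 0 0 0 0 0.55"

```text
time: 16.08
tool_pos: [602.9, -1.1, 20.3]
tcp_rot: [179.9, 0.4, -5.8]
ft_force: [-11.1, -2.3, 1.1]
finger_gap: 55.2
grip_force: 55.9
```

Emit:
apply_moves --pt "1 0 0 0 0 0 0.55" --pt "0.5 0 0 0 0 0 0.55" --pt "0 0 0 0 0 0 0.55" --pt "0 0 0 0 0 0 0.55"

```text
time: 16.58
tool_pos: [602.9, -1.1, 20.3]
tcp_rot: [179.9, 0.6, -5.8]
ft_force: [-19.7, -2.2, 8.8]
finger_gap: 55.0
grip_force: 56.8
```

```bash
python3 - <<'E'
from h import *
s=sensors.sense();im=optics.snapshot("wrist")
g=cv2.cvtColor(im,cv2.COLOR_RGB2GRAY)
cv2.imwrite("w6.png",im[:,:,::-1])
for u in (205,240,280): print(g[225:255,u].tolist())
old=cv2.cvtColor(cv2.resize(cv2.imread("pics/w5.png"),(370,364),interpolation=cv2.INTER_AREA),cv2.COLOR_BGR2GRAY)
for u in (205,240,280): print("old",old[205:235,u-70].tolist())
# pointer: darkest columns at rows near scale
for v in (30,60,90,120):
    d=np.where(g[v,200:290]<75)[0]+200; e=np.where(old[v-20,130:220]<75)[0]+200; print(v,d.mean() if len(d) else None,e.mean() if len(e) else None)
E
```

```text
[41, 42, 42, 43, 42, 42, 42, 42, 42, 41, 43, 43, 42, 41, 43, 42, 42, 42, 41, 43, 40, 40, 53, 113, 130, 127, 127, 112, 64, 37]
[93, 94, 93, 89, 99, 133, 135, 133, 132, 133, 133, 132, 133, 132, 132, 132, 134, 132, 132, 132, 133, 129, 130, 131, 128, 126, 124, 126, 128, 130]
[90, 91, 87, 89, 97, 123, 131, 131, 130, 129, 130, 129, 128, 130, 129, 129, 129, 130, 130, 130, 130, 129, 131, 130, 128, 126, 127, 129, 128, 130]
old [42, 43, 42, 41, 42, 42, 43, 42, 41, 42, 43, 42, 40, 41, 61, 83, 91, 89, 87, 86, 103, 124, 129, 129, 127, 125, 126, 110, 65, 40]
old [133, 133, 132, 132, 133, 133, 133, 132, 133, 133, 131, 132, 133, 130, 110, 89, 87, 90, 88, 86, 96, 118, 131, 132, 129, 127, 124, 126, 129, 130]
old [129, 129, 129, 130, 130, 130, 130, 130, 130, 129, 129, 130, 131, 127, 106, 89, 86, 89, 88, 87, 98, 121, 132, 130, 127, 126, 127, 127, 129, 129]
30 206.4 244.0
60 206.25 237.0
90 205.25 231.0
120 207.0 224.0
```

The face is flush now: the dark gap is gone, the pointer has swung about 0.2 rad, and the force rises with no further motion. I'll hold, then back off.

Emit:
apply_moves --pt "0 0 0 0 0 0 0.55" --pt "0 0 0 0 0 0 0.55" --pt "0 0 0 0 0 0 0.55" --pt "0 0 0 0 0 0 0.55" --pt "0 0 0 0 0 0 0.55" --pt "0 0 0 0 0 0 0.55" --pt "-2 0 0 0 0 0 0.55" --pt "-4 0 0 0 0 0 0.55" --pt "-10 0 0 0 0 0 0.55" --pt "-15 0 0 0 0 0 0.55" --pt "-15 0 0 0 0 0 0.55" --pt "-8 0 0 0 0 0 0.55" --pt "0 0 0 0 0 0 0.55" --pt "0 0 0 0 0 0 0.55"

```text
time: 18.38
tool_pos: [554.9, 4.5, 22.9]
tcp_rot: [180.0, -0.1, -5.8]
ft_force: [0.6, -1.0, -3.7]
finger_gap: 55.4
grip_force: 55.0
```

Emit:
apply_moves --pt "0 0 1 0 0 0 0.55" --pt "0 0 1 0 0 0 0.55" --pt "0 0 1 0 0 0 0.55" --pt "0 0 0 0 0 0 0.55" --pt "0 0 0 0 0 0 0.55"

```text
time: 19.0
tool_pos: [554.5, 4.5, 20.2]
tcp_rot: [180.0, -0.0, -5.8]
ft_force: [-5.4, 0.2, 5.3]
finger_gap: 54.9
grip_force: 56.2
```

Emit:
apply_moves --pt "0 0 0 0 0 0 0.3" --pt "0 0 0 0 0 0 0" --pt "0 0 0 0 0 0 0" --pt "0 0 -10 0 0 0 0" --pt "0 0 -30 0 0 0 0" --pt "-7 0 -40 0 0 0 0" --pt "0 0 0 0 0 -0.1745 0" --pt "0 0 0 0 0 -0.1745 0" --pt "0 0 0 0 0 -0.1745 0" --pt "0 0 0 0 0 -0.1745 0" --pt "0 0 0 0 0 -0.1745 0" --pt "0 0 0 0 0 -0.1745 0" --pt "0 0 0 0 0 -0.1745 0" --pt "0 0 0 0 0 -0.1745 0" --pt "0 0 0 0 0 -0.1745 0" --pt "0 0 0 0 0 0 0" --pt "0 0 0 0 0 0 0"

```text
time: 21.12
tool_pos: [547.4, 5.3, 99.9]
tcp_rot: [180.0, -0.0, 84.0]
ft_force: [0.4, 0.2, 0.1]
finger_gap: 85.7
grip_force: 0.0
```

```bash
python3 - <<'E'
from h import *
s=sensors.sense();c=optics.get_calibration("wrist");im=optics.snapshot("wrist")
print(s["time"],s["tool_pos"],s["tcp_rot"],s["ft_force"])
import pickle;pickle.dump((c,im),open("w7.pkl","wb"))
T=s["tool_pos"]
ct=np.array([554.5,4.5]);x=np.array([.9945,-.1045]);y=np.array([.1045,.9945])
P=[np.r_[ct+a*20*x+b*28*y,52] for a,b in((1,1),(1,-1),(-1,-1),(-1,1))]+[np.r_[ct-34*x,34]]
print(proj(P,c).round(0).tolist())
cv2.imwrite("pics/w7.png",cv2.resize(im[:,:,::-1],(800,600),interpolation=cv2.INTER_CUBIC))
E
```

```text
21.125 [547.38956452   5.29455091  99.91400194] [ 1.79969596e+02 -1.21894248e-03  8.39588880e+01] [0.43233326 0.16772752 0.08225079]
[[296.0, 176.0], [293.0, 249.0], [239.0, 249.0], [237.0, 176.0], [221.0, 205.0]]
```

View pics/w7.png

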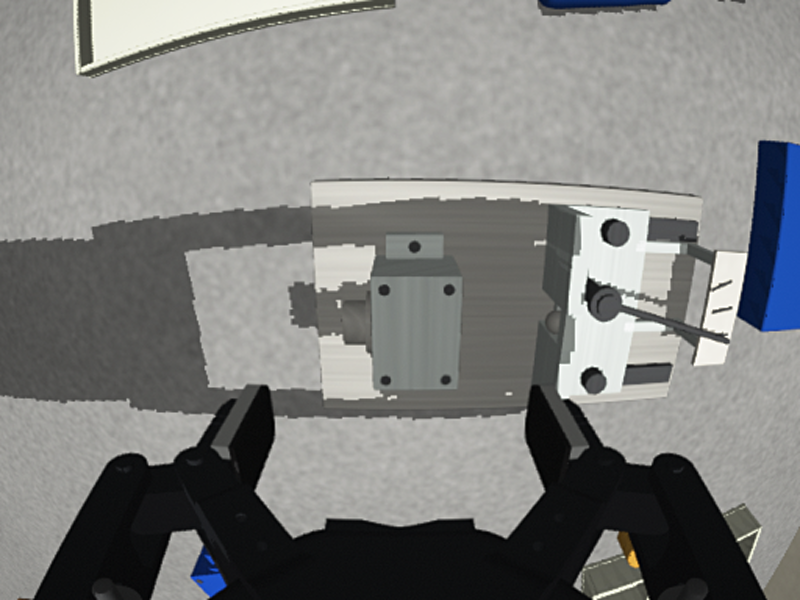

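The picture matches the predicted corners, so the housing stands where it should, with the spigot centred between the fingers. I'll regrasp it from spigot tip to back.

Emit:
apply_moves --pt "0 0 40 0 0 0 0" --pt "0 0 30 0 0 0 0" --pt "0 0 12 0 0 0 0" --pt "0 0 4 0 0 0 0" --pt "0 0 0 0 0 0 0" --pt "0 0 0 0 0 0 0.15" --pt "0 0 0 0 0 0 0.25" --pt "0 0 0 0 0 0 0.35" --pt "0 0 0 0 0 0 0.45" --pt "0 0 0 0 0 0 0.55" --pt "0 0 0 0 0 0 0.55" --pt "0 0 0 0 0 0 0.55" --force 60

```text
time: 22.68
tool_pos: [547.8, 5.2, 14.2]
tcp_rot: [179.9, -0.0, 84.2]
ft_force: [1.2, -0.2, 5.8]
finger_gap: 53.8
grip_force: 64.5
```

Emit:
apply_moves --pt "0 0 -5 0 0 0 0.55" --pt "0 0 -20 0 0 0 0.55" --pt "0 0 -35 0 0 0 0.55" --pt "0 0 0 0 0 -0.1745 0.55" --pt "0 0 0 0 0 -0.1745 0.55" --pt "0 0 0 0 0 -0.1745 0.55" --pt "0 0 0 0 0 -0.1745 0.55" --pt "0 0 0 0 0 -0.1745 0.55" --pt "0 0 0 0 0 -0.1745 0.55" --pt "0 0 0 0 0 -0.1745 0.55" --pt "0 0 0 0 0 -0.1745 0.55" --pt "0 0 0 0 0 -0.1745 0.55" --pt "0 -7 0 0 0 0 0.55" --pt "0 0 20 0 0 0 0.55" --pt "0 0 20 0 0 0 0.55" --pt "0 0 12 0 0 0 0.55" --pt "0 0 0 0 0 0 0.55" --pt "0 0 0 0 0 0 0.55"

```text
time: 24.92
tool_pos: [547.0, -1.8, 22.2]
tcp_rot: [-180.0, 0.1, 174.1]
ft_force: [1.0, -0.3, -4.3]
finger_gap: 53.0
grip_force: 64.1
```

```bash
python3 - <<'E'
from h import *
s=sensors.sense();c=optics.get_calibration("wrist");im=optics.snapshot("wrist")
print(s["time"],s["tool_pos"],s["tcp_rot"],s["ft_force"],s["wrist_torque"],s["joint_pos"])
cv2.imwrite("w8.png",im[:,:,::-1])
# predicted housing top corners in the hand, and brightness edges
T=s["tool_pos"];Rm=R.from_euler("xyz",s["tcp_rot"],degrees=True).as_matrix()
ct=T+Rm@[0,7,0];u=-Rm[:,0];v=Rm[:,1]   # u: end-face direction, v: housing x
ct[2]=T[2]-2.2+40
P=np.array([ct+28*u+20*v,ct+28*u-20*v,ct-28*u-20*v,ct-28*u+20*v]);print(proj(P,c).round(1).tolist())
g=cv2.cvtColor(im,cv2.COLOR_RGB2GRAY)
q=proj(P,c)
m=((q[0]+q[1])/2,(q[2]+q[3])/2,(q[1]+q[2])/2,(q[0]+q[3])/2)
for p in m[:2]: print(p.round(1),g[int(p[1])-10:int(p[1])+11,int(p[0])].tolist())
for p in m[2:]: print(p.round(1),g[int(p[1]),int(p[0])-10:int(p[0])+11].tolist())
E
```

```text
24.925 [547.02485491  -1.81018128  22.18637124] [-1.79997816e+02  5.06150337e-02  1.74112869e+02] [ 1.01559966 -0.29895621 -4.28834212] [-0.07210139 -0.03555402  0.00286051] [-5.55849808e+00  1.10919109e+01  1.04344492e+02 -2.74137602e-03
  6.45129958e+01 -8.96701875e+01]
[[309.4, 333.0], [229.5, 334.1], [223.3, 236.4], [322.2, 235.9]]
[269.5 333.5] [131, 131, 130, 129, 130, 129, 130, 130, 130, 131, 134, 104, 29, 11, 13, 15, 16, 14, 13, 14, 14]
[272.8 236.1] [92, 89, 89, 90, 93, 95, 97, 96, 92, 95, 119, 134, 136, 135, 135, 135, 136, 135, 136, 135, 136]
[226.4 285.2] [103, 105, 104, 105, 107, 106, 106, 106, 106, 106, 117, 133, 138, 136, 134, 133, 134, 132, 134, 134, 134]
[315.8 284.5] [134, 133, 133, 134, 130, 130, 127, 128, 131, 139, 135, 40, 5, 15, 19, 21, 17, 13, 14, 12, 13]
```

Emit:
apply_moves --pt "-12 0 4 0 0 0 0.55" --pt "-14 0 3 0 0 0 0.55" --pt "-10 0 0 0 0 0 0.55" --pt "-4 0 0 0 0 0 0.55" --pt "-1 0 0 0 0 0 0.55" --pt "0 0 0 0 0 0 0.55" --pt "0 0 0 0 0 0 0.55"

```text
time: 25.85
tool_pos: [587.0, -5.8, 14.5]
tcp_rot: [-180.0, -0.0, 174.2]
ft_force: [-0.2, -0.7, -3.9]
finger_gap: 53.0
grip_force: 64.1
```

Emit:
apply_moves --pt "-1 0 0 0 0 0 0.55" --pt "-1 0 0 0 0 0 0.55" --pt "-1 0 0 0 0 0 0.55" --pt "0 0 0 0 0 0 0.55" --pt "0 0 0 0 0 0 0.55"

```text
time: 26.48
tool_pos: [590.1, -6.1, 14.4]
tcp_rot: [-180.0, -0.0, 174.2]
ft_force: [-2.7, 0.5, -2.6]
finger_gap: 53.3
grip_force: 64.1
```

Emit:
apply_moves --pt "-1 0 0 0 0 0 0.55" --pt "-1 0 0 0 0 0 0.55" --pt "-1 0 0 0 0 0 0.55" --pt "0 0 0 0 0 0 0.55" --pt "0 0 0 0 0 0 0.55"

```text
time: 27.1
tool_pos: [591.7, -6.8, 14.3]
tcp_rot: [-180.0, -0.2, 174.2]
ft_force: [-9.7, -1.8, 2.7]
finger_gap: 53.1
grip_force: 64.7
```

Emit:
apply_moves --pt "-1 0 0 0 0 0 0.55" --pt "-1 0 0 0 0 0 0.55" --pt "0 0 0 0 0 0 0.55" --pt "0 0 0 0 0 0 0.55"

```text
time: 27.6
tool_pos: [593.6, -7.1, 14.3]
tcp_rot: [-179.9, -0.2, 174.2]
ft_force: [-11.3, -3.0, 2.4]
finger_gap: 53.0
grip_force: 64.8
```

Emit:
apply_moves --pt "-1 0 0 0 0 0 0.55" --pt "-0.7 0 0 0 0 0 0.55" --pt "0 0 0 0 0 0 0.55" --pt "0 0 0 0 0 0 0.55"

```text
time: 28.1
tool_pos: [594.6, -7.2, 14.3]
tcp_rot: [-179.9, -0.3, 174.2]
ft_force: [-15.2, -2.1, 7.7]
finger_gap: 53.0
grip_force: 65.2
```

Emit:
apply_moves --pt "-1 0 0 0 0 0 0.55" --pt "-0.5 0 0 0 0 0 0.55" --pt "0 0 0 0 0 0 0.55" --pt "0 0 0 0 0 0 0.55"

```text
time: 28.6
tool_pos: [594.6, -7.2, 14.2]
tcp_rot: [-179.9, -0.5, 174.2]
ft_force: [-23.5, -1.1, 15.3]
finger_gap: 53.0
grip_force: 66.0
```

```bash
python3 - <<'E'
from h import *
print(sensors.sense()["ft_force"])
t=optics.snapshot("top");a=cv2.cvtColor(cv2.resize(t,(800,600),interpolation=cv2.INTER_CUBIC),cv2.COLOR_RGB2GRAY)
b=cv2.cvtColor(cv2.imread("pics/top0.png"),cv2.COLOR_BGR2GRAY)
for v in (238,242,252,258): print(v,"old",b[v,436:476:2].tolist(),"\n    new",a[v,436:476:2].tolist())
E
```

```text
[-23.52585105  -1.12881091  15.28814221]
238 old [137, 143, 176, 211, 217, 214, 212, 216, 213, 207, 211, 212, 200, 193, 194, 187, 169, 148, 140, 142] 
    new [127, 108, 127, 146, 137, 117, 138, 139, 106, 123, 140, 141, 139, 138, 137, 136, 135, 133, 133, 129]
242 old [135, 130, 175, 212, 218, 206, 191, 208, 212, 196, 206, 204, 154, 185, 220, 219, 193, 149, 137, 137] 
    new [125, 107, 146, 156, 137, 119, 148, 141, 109, 139, 154, 154, 154, 153, 152, 151, 151, 149, 149, 149]
252 old [86, 99, 159, 194, 177, 171, 173, 174, 172, 160, 133, 143, 169, 184, 178, 169, 170, 171, 168, 138] 
    new [87, 123, 143, 148, 124, 127, 149, 130, 132, 171, 176, 175, 175, 174, 173, 173, 171, 171, 171, 170]
258 old [189, 190, 198, 202, 191, 185, 184, 180, 152, 118, 153, 175, 180, 185, 178, 174, 172, 172, 161, 113] 
    new [113, 143, 156, 143, 113, 136, 147, 126, 156, 182, 184, 185, 184, 184, 184, 184, 184, 184, 183, 185]
```

Emit:
apply_moves --pt "0 0 0 0 0 0 0.55" --pt "0 0 0 0 0 0 0.55" --pt "0 0 0 0 0 0 0.55" --pt "0 0 0 0 0 0 0.55"

```text
time: 29.15
tool_pos: [594.6, -7.2, 14.3]
tcp_rot: [-179.9, -0.5, 174.2]
ft_force: [-24.9, -1.6, 15.9]
finger_gap: 53.2
grip_force: 66.0
```

Emit:
apply_moves --pt "0 0 -0.7 0 0 0 0.55" --pt "0 0 -0.7 0 0 0 0.55" --pt "-0.5 0 0 0 0 0 0.55" --pt "0 0 0 0 0 0 0.55" --pt "0 0 0 0 0 0 0.55" --pt "0 0 0 0 0 0 0.55" --pt "0 0 0 0 0 0 0.55" --pt "0 0 0 0 0 0 0.55"

```text
time: 30.15
tool_pos: [594.5, -7.2, 14.3]
tcp_rot: [-179.9, -0.5, 174.2]
ft_force: [-19.7, -1.5, 4.7]
finger_gap: 53.4
grip_force: 64.9
```

```bash
python3 - <<'E'
from h import *
im=optics.snapshot("wrist");g=cv2.cvtColor(im,cv2.COLOR_RGB2GRAY)
t=optics.snapshot("scene");a=cv2.cvtColor(cv2.resize(t,(800,600),interpolation=cv2.INTER_CUBIC),cv2.COLOR_RGB2GRAY)
b=cv2.cvtColor(cv2.imread("pics/scene0.png"),cv2.COLOR_BGR2GRAY)
for v in range(296,322,4): print(v,"old",b[v,310:362:3].tolist(),"\n    new",a[v,310:362:3].tolist())
E
```

```text
296 old [155, 144, 93, 95, 140, 158, 137, 130, 148, 163, 165, 164, 155, 117, 69, 66, 96, 99] 
    new [106, 98, 76, 70, 89, 104, 103, 103, 102, 93, 89, 100, 101, 96, 66, 64, 93, 102]
300 old [162, 167, 165, 156, 140, 131, 147, 162, 166, 166, 167, 167, 161, 121, 86, 98, 143, 137] 
    new [161, 158, 156, 133, 118, 106, 102, 101, 90, 93, 102, 104, 104, 104, 84, 81, 98, 102]
304 old [156, 174, 161, 120, 129, 161, 166, 165, 165, 164, 165, 159, 153, 156, 157, 158, 154, 149] 
    new [163, 180, 179, 172, 170, 161, 128, 97, 99, 103, 101, 105, 104, 104, 105, 103, 95, 93]
308 old [151, 167, 161, 144, 166, 162, 156, 170, 157, 158, 153, 155, 163, 165, 165, 149, 96, 85] 
    new [157, 172, 168, 154, 174, 165, 121, 137, 144, 144, 129, 109, 104, 106, 112, 95, 62, 57]
312 old [133, 126, 124, 151, 163, 157, 168, 170, 154, 168, 169, 165, 162, 165, 165, 152, 100, 89] 
    new [138, 130, 129, 157, 166, 144, 153, 173, 160, 174, 174, 163, 148, 128, 112, 98, 72, 74]
316 old [141, 122, 101, 139, 138, 135, 147, 153, 165, 170, 163, 140, 151, 167, 167, 163, 162, 157] 
    new [146, 127, 106, 144, 141, 139, 152, 161, 169, 175, 168, 145, 155, 166, 146, 121, 118, 145]
320 old [137, 116, 95, 96, 123, 126, 127, 136, 140, 136, 122, 136, 150, 143, 124, 137, 150, 141] 
    new [144, 120, 98, 101, 130, 142, 144, 144, 140, 133, 127, 142, 155, 149, 129, 138, 149, 145]
```

The back-off comes next. At the end face, the force climbed to 25 N with no motion and only 5 N on the plate, and the pointer shifted, so that gauging step is done.

Emit:
apply_moves --pt "2 0 0 0 0 0 0.55" --pt "5 0 0 0 0 0 0.55" --pt "13 0 -5 0 0 0 0.55" --pt "20 0 -30 0 0 0 0.55" --pt "0 0 -45 0 0 0 0.55" --pt "18.5 36.5 0 0 0 0 0.55" --pt "18.5 36.5 0 0 0 0 0.55" --pt "18.5 36.5 0 0 0 0 0.55" --pt "18.5 36.5 0 0 0 0 0.55" --pt "18.5 36.5 0 0 0 0 0.55" --pt "18.5 36.5 0 0 0 0 0.55" --pt "0 0 0 0 0 0 0.55" --pt "0 0 0 0 0 0 0.55"

```text
time: 31.88
tool_pos: [471.5, 226.2, 96.3]
tcp_rot: [180.0, 0.1, 174.2]
ft_force: [0.4, -0.3, -4.0]
finger_gap: 52.7
grip_force: 64.7
```

```bash
python3 - <<'E'
from h import *
s=sensors.sense();c=optics.get_calibration("wrist");im=optics.snapshot("wrist");t=optics.snapshot("top")
print(s["time"],s["tool_pos"],s["tcp_rot"],s["ft_force"])
cv2.imwrite("w9.png",im[:,:,::-1])
m=cv2.inRange(cv2.cvtColor(im,cv2.COLOR_RGB2HSV),(15,8,170),(45,90,255))
n,l,st,ce=cv2.connectedComponentsWithStats(m)
for i in np.argsort(-st[1:,4])[:3]+1:
    ys,xs=np.where(l==i)
    p=onz(np.c_[xs,ys],4,c,1);print(st[i],p.min(0).round(),p.max(0).round())
E
```

```text
31.875 [471.45987919 226.23432698  96.27648409] [1.79988576e+02 7.86643001e-02 1.74216685e+02] [ 0.43974359 -0.34065867 -3.95582649]
[ 258   77   87  179 6676] [380. 237.] [540. 306.]
[ 160   87  100  109 6378] [380. 158.] [468. 232.]
[  16  240   97   86 5154] [502. -77.] [632.  68.]
```

Emit:
apply_moves --pt "0 0 30 0 0 0 0.55" --pt "0 0 30 0 0 0 0.55" --pt "0 0 18 0 0 0 0.55" --pt "0 0 6 0 0 0 0.55" --pt "0 0 2 0 0 0 0.55" --pt "0 0 0 0 0 0 0.55" --pt "0 0 0 0 0 0 0.55"

```text
time: 32.85
tool_pos: [471.7, 226.5, 10.9]
tcp_rot: [180.0, 0.1, 174.2]
ft_force: [0.5, -0.7, -3.9]
finger_gap: 52.9
grip_force: 64.6
```

Emit:
apply_moves --pt "0 0 1 0 0 0 0.55" --pt "0 0 1 0 0 0 0.55" --pt "0 0 1 0 0 0 0.55" --pt "0 0 0.5 0 0 0 0.55" --pt "0 0 0 0 0 0 0.55" --pt "0 0 0 0 0 0 0.55"

```text
time: 33.6
tool_pos: [471.0, 226.2, 6.4]
tcp_rot: [-180.0, -0.0, 174.2]
ft_force: [0.2, -0.0, -4.4]
finger_gap: 53.1
grip_force: 64.8
```

Emit:
apply_moves --pt "0 0 0.7 0 0 0 0.55" --pt "0 0 0 0 0 0 0.55" --pt "0 0 0 0 0 0 0.55"

```text
time: 33.98
tool_pos: [471.1, 226.3, 6.2]
tcp_rot: [180.0, 0.0, 174.2]
ft_force: [-5.0, -1.7, 4.8]
finger_gap: 53.2
grip_force: 65.8
```

Contact with the tray floor. I'll release and rise.

Emit:
apply_moves --pt "0 0 0 0 0 0 0.4" --pt "0 0 0 0 0 0 0.2" --pt "0 0 0 0 0 0 0" --pt "0 0 0 0 0 0 0" --pt "0 0 -10 0 0 0 0" --pt "0 0 -30 0 0 0 0" --pt "0 0 -45 0 0 0 0" --pt "0 0 -40 0 0 0 0" --pt "0 0 0 0 0 0 0" --pt "0 0 0 0 0 0 0" --pt "0 0 0 0 0 0 0"

```text
time: 35.35
tool_pos: [469.9, 225.8, 129.2]
tcp_rot: [-179.9, -0.1, 174.2]
ft_force: [-0.8, -0.1, -0.9]
finger_gap: 85.4
grip_force: 0.0
```

```bash
python3 - <<'E'
from h import *
s=sensors.sense();c=optics.get_calibration("wrist");im=optics.snapshot("wrist")
print(s["time"],s["tool_pos"],s["ft_force"],s["finger_gap"])
ct=np.array([471.1,226.3]);u=np.array([.9949,-.101]);v=np.array([.101,.9949]);ct=ct+7*v
P=np.array([np.r_[ct+a*28*u+b*20*v,44] for a,b in((1,1),(1,-1),(-1,-1),(-1,1))]);q=proj(P,c);print(ct,q.round(1).tolist())
g=cv2.cvtColor(im,cv2.COLOR_RGB2GRAY);cv2.imwrite("w10.png",im[:,:,::-1])
m=((q[0]+q[1])/2,(q[2]+q[3])/2,(q[1]+q[2])/2,(q[0]+q[3])/2)
for p in m[:2]: print(g[int(p[1])-8:int(p[1])+9,int(p[0])].tolist())
for p in m[2:]: print(g[int(p[1]),int(p[0])-8:int(p[0])+9].tolist())
E
```

```text
35.35 [469.93650076 225.8128551  129.20072161] [-0.76566834 -0.10015766 -0.92787889] 85.37706454480002
[471.807  233.2643] [[288.0, 229.1], [241.4, 229.2], [240.2, 165.3], [290.6, 165.4]]
[113, 112, 112, 113, 112, 112, 111, 114, 105, 125, 126, 125, 125, 125, 126, 126, 125]
[83, 74, 76, 76, 76, 75, 72, 72, 112, 214, 234, 231, 157, 113, 111, 114, 115]
[83, 83, 85, 87, 90, 87, 89, 87, 88, 110, 116, 113, 112, 113, 113, 112, 110]
[111, 111, 112, 111, 112, 109, 109, 112, 112, 125, 126, 125, 126, 125, 126, 125, 125]
```

```bash
python3 -c "
from bench import r
print(r.hand_in())"
```

```text
the job is handed in; nothing more can be done
None
```

I gauged both plain faces of the housing flush against the fence, set it upright in the white tray and let go, then handed the job in at about 35 s; no verdict was returned.

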